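# Clamp a microplate in the shaker and start it

### The arm

A 7-joint arm with a two-finger parallel gripper is mounted at the origin on a cart in front of the work surface, level with it; the furniture and walls round the work are solid. World frame = base frame: x ahead of the robot, y to its left, z up, the work surface at z = 0. Lengths are in mm, angles in rad, forces in N, time in s.
With the tool pointing down it reaches from about 425 to 875 mm from the base axis. Payload 4.7 kg.
Tool frame: the origin (TCP) lies on the mounting face of the last link; the fingertips stand 182 mm ahead of it and the grasp point (between the pads) lies 164 mm ahead of it (arm.finger_overhang is the distance from the TCP to the fingertips, in mm); z points along the fingers, y is the direction in which the jaws open and shut (so a half turn about z gives the same grasp; the last joint's range is limited). The gripper opens to 87 mm and grips with 3 to 60 N. Pads are 19 mm wide; open, the fingers measure 117 mm over their backs; the gripper's body (75 mm by 190 mm) begins 51 mm behind the grasp point.
Start: joints at [1.162, 0.321, -0.07, 1.45, 0.023, 1.371, -0.057], TCP at [266.689, -592.776, 404.787] pointing down, gripper open.
Joint ranges: [-2.86, 2.86], [-0.3, 2.09], [-1.38, 1.24], [0.06, 2.45], [-1.56, 4.7], [0.09, 2.05], [-2.69, 2.69]. Speed limits (rad/s): [2.57, 2.57, 3.14, 3.14, 3.14, 3.14, 3.14].

### API

Orientations are given as a 3x3 rotation matrix whose columns are the frame's x, y, z axes.
In Python, from cell import arm gives the robot as it stands.
- The arm moves only by the tool drive_tool, never from a script. Its argument "series" is a list that holds one entry, the list of rows, each a list of 7 numbers: the shift along the world's x, y, z in mm, then the turn, a rotation vector about the world's x, y, z in rad, then the finger opening in mm, from 0 to 87. A call has 1 to 8 rows; each row shifts and turns the commanded pose from where the row before left it; what a row does not reach is not made up. A row lasts 1/12 s, in which the tool goes at most 41.7 mm and 7.16 degrees, less where a joint would pass 70% of its speed; a pose out of reach is approached as far as the arm can. A call is refused whole if a number of a shift passes 41.7 or a number of a turn 0.125, either way. A call with a gripper value outside its range is refused whole. The fingers move at their own pace and stop on an object; "grip_force" is the grip in N (left out, the last holds). Time passes only in rows, so rows that do not move let the fingers close. It gives the time, the measured TCP pose, the force and the opening at its end, in the units of the state.
- arm.state(): the state, without advancing time (a new reading comes with each control period).
- arm.camera(name): name is "scene" or "side" or "wrist"; returns a dict with "image" (480x640x3 uint8, red, green, blue), "range_z" (480x640 float32, mm along the optical axis (not along the pixel's ray), 0 where there is no reading), "fx", "fy", "cx", "cy" (pixels), "position" and "orientation" of the camera in the world; the wrist camera has in their place "tool_from_camera" (4x4, takes a point from camera to tool coordinates, whose origin is the TCP and whose axes are the flange's). Camera axes: x right, y up, looking along -z (the intrinsics and any distortion apply to the point x, -y, -z); pixel columns grow to the right and rows downward; lengths in mm; the calibration is good to about 2 mm. A picture is of the moment at which its call begins: read the wrist's pose just before it.
- arm.close_job(): hands the job in, once; it reports no verdict.
The state is a dict: "t": time; "q": joint angles; "joint_vel": joint speeds; "tau": joint torques, N m; "tcp_pos": TCP position; "eef_rot": TCP orientation; "contact_force": force on the tool from outside, world axes, zero at the start; "wrist_torque": the same for the moment, N m; "opening": opening from 0.0 (shut) to 1.0 (fully open).
Only numpy, scipy, OpenCV 4.12 (cv2) and the standard library are available. Lean on these libraries where they do the work, as an engineer would, in place of code of your own. Each camera call takes 0.05 s, during which the arm holds its last target.

### The job

The microplate lies on the sprung platform of the white shaker, still in front of the two leaf springs. With your fingertips on top of the plate, press it down hard and keep it pressed while you slide it under both leaf springs until it is fully home against the rear stop, then let go so that the springs clamp it. Only then press the green start button; do not lift the plate, and leave the other things where they are.

Things in the scene. Friction and masses are not known exactly. Their poses are not given: they have to be found in the camera images.
- shaker: white microplate shaker, fixed, 242 mm deep (x), 176 wide (y). Origin: on the worktop below the middle of the platform; x runs from the console (robot's side) to the rear stop, y left, z up. Deck at z 52 mm. Console top z 51 mm, x -132 to -76, dial at y +52. Aluminium guide rails along x, inner faces at y +/-65.5 mm, tops at z 76 mm
- stop_face (a point): middle of the flat front face of the rear stop, at shaker x +75, z 74 mm; the block's top is at z 82 mm, the leaf mounts on it reach z 91 mm. Fully home, the plate's rear edge touches this face: plate centre at shaker x +32 mm, front edge at x -11 mm
- plate_center (a point): centre (half-way up) of the clear 96-well microplate: 86 mm in x, 128 in y, 14 thick, flat top that can be pressed anywhere, about 60 g. Lies loose on the platform between the rails (1.5 mm play each side), square to the shaker. At rest its top is at shaker z 81 mm; at the start its centre is at shaker x -22 to -8 mm
- plate: the same microplate; origin at the centre of its underside, axes as the shaker's. At rest its rear edge stands too high and is stopped by the toes of the leaves. Pressed down 7 mm or more it slides under freely; at 5 to 7 mm it must lift them and may catch. Fingertip friction on its top is about 0.6, its own drag about 0.15 of the press, so at 15 N it goes along with the fingertips
- platform (a joint): how far the sprung platform under the plate (dark plate, slippery white runners) is pressed down: 0 at rest, 0.008 m at its hard stop. Stays level. About 2 N starts it, then 1.8 N per mm: 12 N at 6 mm, 16 N at 8 mm. Let go, it lifts the plate; under the leaves the plate stays clamped with it 2 to 5 mm down
- leaf_left: left bright steel leaf spring, 16 mm wide, at shaker y +40 mm. Hinges upwards at its root on the rear stop (x 78, z 86 mm) and slopes forward and down to a rolled toe at x 45 mm (front at 42): roll radius 3 mm, axis at z 77.5, underside at z 74.5 mm at rest. Presses with 1 to 5 N on a plate under it
- leaf_right: right leaf spring at shaker y -40 mm, same as the left; 64 mm are free between the two
- start_button (a joint): green push button: 0 released, 0.005 m fully pressed, needs about 4 N; springs back
- start_button_top (a point): centre of the button's top face (button 22 mm across, in a black ring 38 mm across), at shaker x -104, y -52, z 72 mm
- spare_plate: another, empty microplate (86 x 128 x 14 mm) flat on the worktop at the right of the shaker; leave it
- vial: small vial with yellow cap, 16 mm across, 42 mm tall, standing on the worktop at the left of the shaker; leave it
- dish: petri dish, 57 mm across, 14 mm high, at the far right; leave it
- note_block: block of yellow notes, 77 x 128 x 19 mm, at the left; leave it
- freezer_carton: white card freezer box, 88 x 88 x 53 mm, at the left; leave it
Not all that is in view belongs to the job. What is shaped like the plate but orange, purple or turquoise is not meant.

How it is judged (in metres and radians):
On the way, in this order (a step that is already met when the one before it is completed fails the run):
1. the pressed-down plate has its rear edge under the leaf springs (x of plate_center in the frame of shaker above 0.006 m and value of joint platform above 0.003 m), for 0.05 s.
2. the plate is home against the stop, let go and clamped by both leaves (x of plate_center in the frame of shaker above 0.029 m and contact force between each of leaf_left, leaf_right and plate above 0.5 N and value of joint platform above 0.0015 m and contact force between the fingers and plate below 0.1 N), for 0.2 s.
3. the start button is pressed (value of joint start_button above 0.0035 m), for 0.05 s.
At the end, for the whole second after the job is handed in: the plate is flat, at rest and within 3 mm of the rear stop, both leaf springs press on it with at least 0.5 N and hold the platform at least 1.5 mm down; the start button was pressed after that and has sprung back (x of plate_center in the frame of shaker above 0.029 m and contact force between each of leaf_left, leaf_right and plate above 0.5 N and value of joint platform above 0.0015 m and angle between plate's own z axis and vertical below 0.06 rad and value of joint start_button below 0.001 m and linear speed of plate below 0.01 m/s); the robot touches nothing.
It fails at once if the plate is lifted off the platform or tipped (z of plate_center in the frame of shaker above 0.082 m or angle between plate's own z axis and vertical above 0.15 rad).
It fails at once if the shaker is started before the plate is home under the springs (value of joint start_button above 0.0035 m and not (x of plate_center in the frame of shaker above 0.029 m)).
It fails at once if the spare microplate, vial, petri dish, note block or freezer box is moved by more than 2 cm (distance of any of spare_plate, vial, dish, note_block, freezer_carton from where it was at the start of the episode above 0.02 m).
It also fails if it takes over 42 s, if anything falls off the work surface, if the arm or the gripper's body presses on something with over 40 N, if the wrist force passes 120 N, or if a joint passes its speed limit or range.

## Working session

There is one attempt and no reset: what is moved stays moved. The work goes in short steps, Python scripts to look and compute and a tool call to move; the robot and the scene stay as the last step left them, time stands still between calls to the robot, and variables do not carry over. Pictures are saved under pics/ and viewed, and the job is handed in when it is done.

Besides the shell and the picture viewer there is one more tool, called after "Call:" by a JSON object that holds its "name" and its "arguments", one argument or row to a line. drive_tool: Moves the arm, as the interface text tells. Its arguments: {"type":"object","properties":{"series":{"type":"array"},"grip_force":{"type":"number"}},"required":["series"]}

```bash
mkdir -p pics; ls
python3 - <<'E'
from cell import arm
import cv2,numpy as np
s=arm.state(); print({k:np.round(v,3).tolist() for k,v in s.items()}, arm.finger_overhang)
for n in ["scene","side"]:
    c=arm.camera(n); cv2.imwrite(f"pics/{n}0.png",c["image"][:,:,::-1]); np.savez(f"{n}0.npz",**c)
    print(n,c["fx"],c["fy"],c["cx"],c["cy"],np.round(c["position"],1),np.round(c["orientation"],3).tolist(),[k for k in c])
E
```

```text
pics
{'t': 0.0, 'q': [1.162, 0.322, -0.07, 1.452, 0.023, 1.371, -0.057], 'joint_vel': [-0.0, 0.002, -0.002, -0.001, 0.0, -0.0, -0.0], 'tau': [0.0, -49.129, -0.404, -31.253, -0.064, 0.044, 0.0], 'tcp_pos': [266.595, -592.595, 403.66], 'eef_rot': [[0.912, 0.41, -0.001], [0.41, -0.912, 0.002], [-0.0, -0.002, -1.0]], 'contact_force': [-0.576, -0.27, -0.081], 'wrist_torque': [0.009, 0.01, 0.011], 'opening': 0.997} 182.2
scene 437.43725116077513 437.43725116077513 326.0732917593041 241.91080356294412 [-253.9  519.6  979.2] [[-0.568, 0.561, -0.602], [-0.823, -0.402, 0.401], [-0.017, 0.724, 0.69]] ['image', 'range_z', 'fx', 'fy', 'cx', 'cy', 'position', 'orientation']
side 543.9106792814681 543.9106792814681 322.63266830201917 245.12407739418433 [  304.3 -1323.4   677.7] [[0.982, 0.093, -0.166], [-0.189, 0.392, -0.9], [-0.018, 0.915, 0.403]] ['image', 'range_z', 'fx', 'fy', 'cx', 'cy', 'position', 'orientation']
```

View pics/scene0.png

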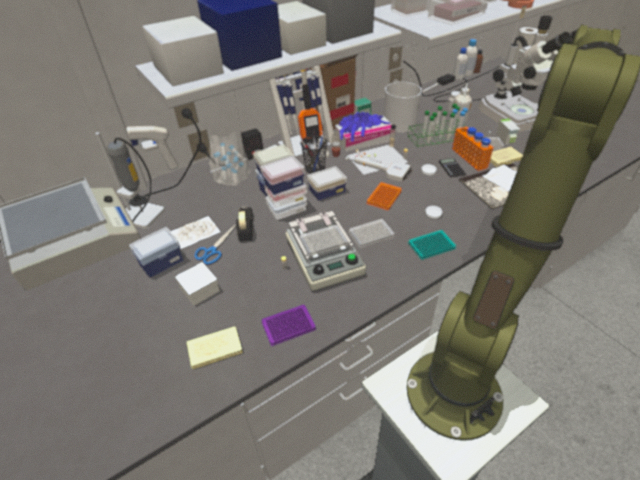

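View pics/side0.png

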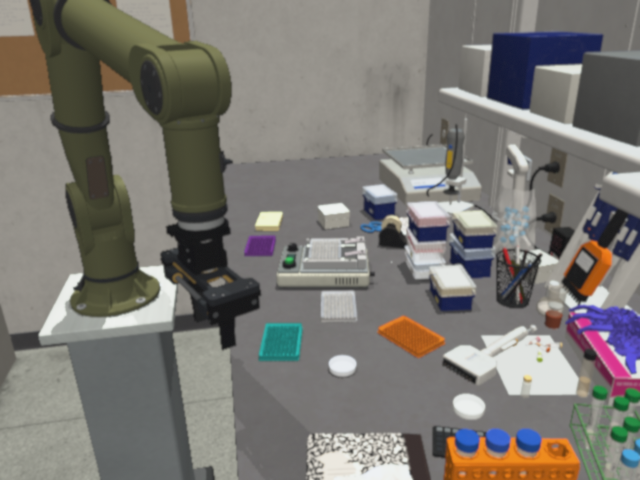

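The shaker is at about (325,250) in the scene view and (323,262) in the side view. Its green button is at (352,257) in the scene view. I'll zoom in and get coarse positions.

```bash
cat > h.py <<'E'
import numpy as np,cv2
def load(n): return dict(np.load(n,allow_pickle=True))
def cloud(c):
    v,u=np.mgrid[0:480,0:640]; z=c["range_z"]
    p=np.stack([(u-c["cx"])/c["fx"]*z,-(v-c["cy"])/c["fy"]*z,-z],-1)
    return p@c["orientation"].T+c["position"]
def ray(c,u,v):
    d=np.array([(u-c["cx"])/c["fx"],-(v-c["cy"])/c["fy"],-1.]); return c["orientation"]@d
def onplane(c,u,v,z):
    d=ray(c,u,v); return c["position"]+d*(z-c["position"][2])/d[2]
def proj(c,p):
    q=(np.asarray(p)-c["position"])@c["orientation"]; return c["cx"]+c["fx"]*q[...,0]/-q[...,2], c["cy"]-c["fy"]*q[...,1]/-q[...,2]
E
python3 - <<'E'
from h import *
for n,(x0,y0,x1,y1) in dict(scene=(265,195,405,300),side=(265,215,385,305)).items():
    c=load(n+"0.npz"); im=c["image"][:,:,::-1]
    cv2.imwrite(f"pics/{n}z.png",cv2.resize(im[y0:y1,x0:x1],None,fx=5.7,fy=5.7,interpolation=cv2.INTER_CUBIC))
    P=cloud(c); h=cv2.cvtColor(c["image"],cv2.COLOR_RGB2HSV)
    m=(h[...,0]>50)&(h[...,0]<75)&(h[...,1]>130); m[:, :x0]=0;m[:,x1:]=0;m[:y0]=0;m[y1:]=0
    vs,us=np.nonzero(m); print(n,len(us),us.mean(),vs.mean(),np.median(P[m],0), onplane(c,us.mean(),vs.mean(),72))
    mm=(P[...,2]>40)&(P[...,2]<100)&(c["range_z"]>0); mm[:, :x0]=0;mm[:,x1:]=0;mm[:y0]=0;mm[y1:]=0
    q=P[mm]; r=cv2.minAreaRect(q[:,:2].astype(np.float32)); print(r, np.histogram(q[:,2],bins=np.arange(40,101,3)))
E
```

```text
scene 35 351.2 256.54285714285714 [445.97117749 -31.96999433  69.82960888] [445.04132181 -32.26407891  72.        ]
((645.65673828125, 4.010345458984375), (211.81015014648438, 443.7547302246094), 80.75260925292969) (array([152, 154, 232, 518, 374, 108,  66, 122, 253, 263, 144, 172, 411,
       581, 241,  87,  26,  18,   9,   7]), array([ 40,  43,  46,  49,  52,  55,  58,  61,  64,  67,  70,  73,  76,
        79,  82,  85,  88,  91,  94,  97, 100]))
side 42 289.07142857142856 260.04761904761904 [451.62841051 -41.91827959  69.78727231] [450.28425677 -44.65820473  72.        ]
((604.3822631835938, 105.94076538085938), (474.7286376953125, 261.462890625), 64.56782531738281) (array([165, 159, 188, 412, 217, 105, 104, 111, 230, 259, 105, 139, 276,
       479, 143,  51,  15,   3,   0,   0]), array([ 40,  43,  46,  49,  52,  55,  58,  61,  64,  67,  70,  73,  76,
        79,  82,  85,  88,  91,  94,  97, 100]))
```

```bash
ls pics
```

```text
scene0.png
scenez.png
side0.png
sidez.png
```

View pics/scenez.png

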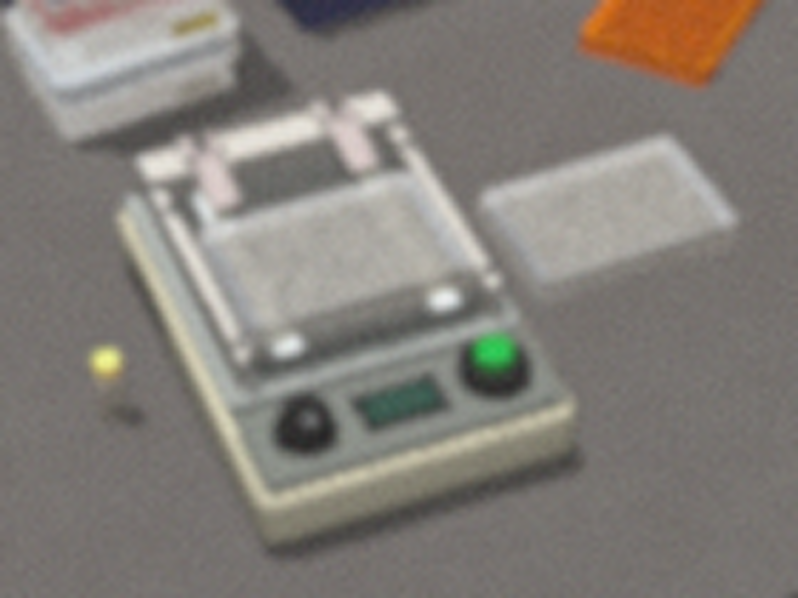

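View pics/sidez.png

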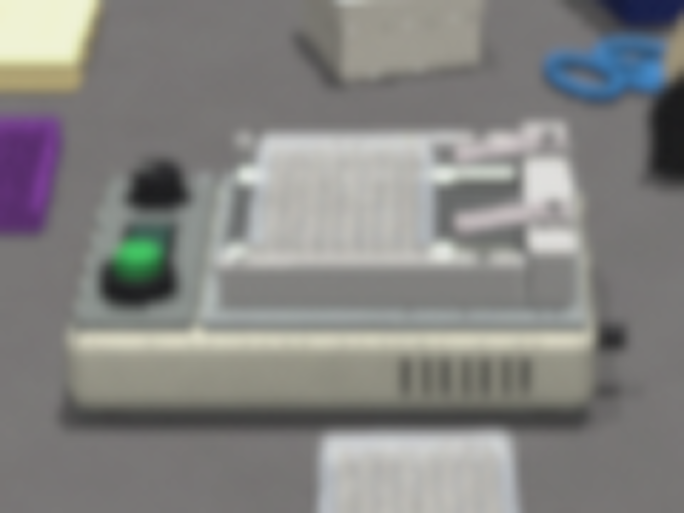

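The scene zoom shows the green button at crop (492,350), the dial at (305,420), the plate in front of both leaf toes, and the leaves pinkish at (215,175) and (350,140). I'll take a coarse yaw from the button and dial, then look with the wrist camera.

Run:
```python
from h import *
s=load("scene0.npz");d=load("side0.npz")
for z in (60,68): print(onplane(s,318.5,268.5,z),onplane(d,292.7,246,z))
# rear stop corners in scene crop: left (150,165), right (390,100) z82
for uv in ((150,160),(385,100)): print(onplane(s,265+uv[0]/5.7,195+uv[1]/5.7,82))
# deck corner front bottom corners z~48
for uv in ((265,490),(575,405),(122,210)): print(onplane(s,265+uv[0]/5.7,195+uv[1]/5.7,49))
from cell import arm
c=arm.camera("wrist"); print(np.round(c["tool_from_camera"],3).tolist(),c["fx"],c["cx"],c["cy"])
```

```text
[470.41281251  65.37672934  60.        ] [475.55503323  70.29374547  60.        ]
[464.10884021  69.33005034  68.        ] [473.33691084  52.24438723  68.        ]
[662.69306361  37.63439299  82.        ]
[629.28456698 -96.20582833  82.        ]
[450.81139377 102.74790822  49.        ]
[407.04718322 -57.63243979  49.        ]
[669.40870228  54.52103557  49.        ]
[[-0.0, 0.953, 0.302, 82.606], [1.0, 0.001, -0.001, 0.234], [-0.001, 0.302, -0.953, 20.454], [0.0, 0.0, 0.0, 1.0]] 364.41657498674164 326.8127523449709 244.434242656622
```

Call:
{"name": "drive_tool", "arguments": {
  "series": [
    [[18,36,2,0,0,-0.042,0],[18,36,2,0,0,-0.042,0],[18,36,2,0,0,-0.042,0],[18,36,2,0,0,-0.042,0],[18,36,2,0,0,-0.042,0],[18,36,2,0,0,-0.042,0],[18,36,2,0,0,-0.042,0],[18,36,2,0,0,-0.042,0]]
  ],
  "grip_force": 20
}}

```text
t: 0.82
tcp_pos: [411.1, -302.7, 420.8]
eef_rot: [[0.996, 0.085, -0.0], [0.085, -0.996, -0.0], [-0.0, 0.0, -1.0]]
contact_force: [0.3, -0.7, 0.4]
opening: 0.476
```

Call:
{"name": "drive_tool", "arguments": {
  "series": [
    [[18,36,2,0,0,-0.042,0],[18,36,2,0,0,-0.042,0],[18,36,2,0,0,-0.042,0],[18,36,2,0,0,-0.042,0],[18,36,2,0,0,-0.042,0],[18,36,2,0,0,-0.042,0],[18,36,2,0,0,-0.042,0],[18,36,2,0,0,-0.042,0]]
  ]
}}

```text
t: 1.48
tcp_pos: [555.0, -15.0, 436.9]
eef_rot: [[0.969, -0.249, 0.0], [-0.249, -0.969, -0.0], [0.0, 0.0, -1.0]]
contact_force: [1.6, -1.5, 0.5]
opening: 0.006
```

Call:
{"name": "drive_tool", "arguments": {
  "series": [
    [[0,0,0,0,0,0,0],[0,0,0,0,0,0,0],[0,0,0,0,0,0,0]]
  ]
}}

```text
t: 1.73
tcp_pos: [554.5, -17.2, 436.3]
eef_rot: [[0.969, -0.246, -0.001], [-0.246, -0.969, -0.001], [-0.001, 0.001, -1.0]]
contact_force: [-0.6, 0.3, 0.3]
opening: 0.005
```

```bash
cat >> h.py <<'E'
def wrist(arm,name):
    s=arm.state(); c=arm.camera("wrist"); T=np.asarray(c["tool_from_camera"])
    R=np.asarray(s["eef_rot"]); c["position"]=R@T[:3,3]+s["tcp_pos"]; c["orientation"]=R@T[:3,:3]
    np.savez(name+".npz",**c); cv2.imwrite(f"pics/{name}.png",c["image"][:,:,::-1]); return s,c
E
python3 - <<'E'
from h import *
from cell import arm
s,c=wrist(arm,"w1"); print({k:np.round(s[k],3).tolist() for k in ("t","tcp_pos","eef_rot","contact_force","opening","joint_vel")})
E
```

```text
{'t': 1.733, 'tcp_pos': [554.542, -17.25, 436.309], 'eef_rot': [[0.969, -0.246, -0.001], [-0.246, -0.969, -0.001], [-0.001, 0.001, -1.0]], 'contact_force': [-0.558, 0.318, 0.288], 'opening': 0.005, 'joint_vel': [0.024, -0.01, 0.027, 0.007, 0.002, 0.002, -0.003]}
```

View pics/w1.png

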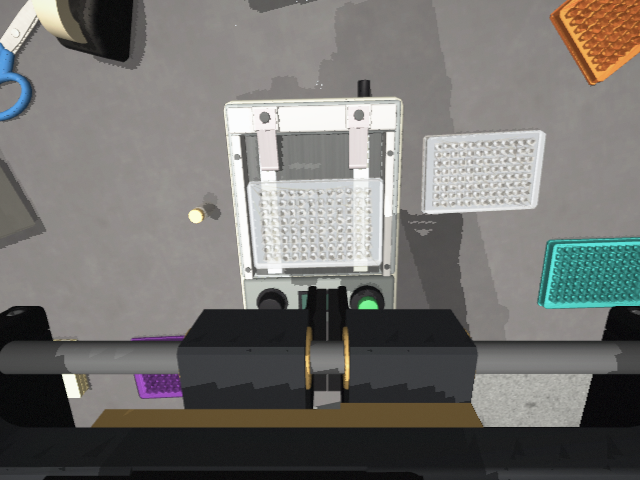

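Run:
```python
from h import *
c=load("w1.npz"); im=c["image"][:,:,::-1]
cv2.imwrite("pics/w1z.png",cv2.resize(im[90:240,220:420],None,fx=4,fy=4,interpolation=cv2.INTER_CUBIC))
cv2.imwrite("pics/w1y.png",cv2.resize(im[230:330,220:420],None,fx=4,fy=4,interpolation=cv2.INTER_CUBIC))
```

```text
(no output)
```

View pics/w1z.png

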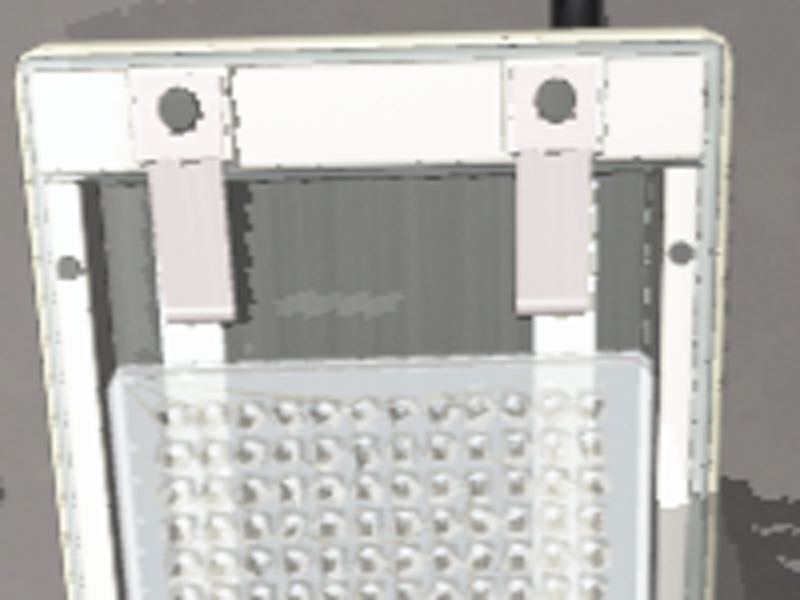

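View pics/w1y.png

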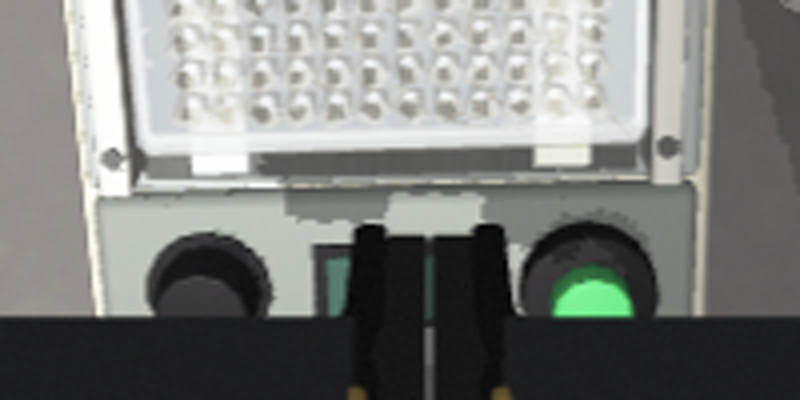

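Run:
```python
from h import *
c=load("w1.npz")
A=lambda u,v,z:onplane(c,220+u/4,90+v/4,z)[:2]
B=lambda u,v,z:onplane(c,220+u/4,230+v/4,z)[:2]
# known features: shaker xy -> world xy
S=[((42,48),A(167,318,77)),((42,32),A(237,318,77)),((42,-32),A(516,312,77)),((42,-48),A(590,312,77)),
 ((75,60),A(90,180,82)),((75,-15),A(440,170,82)),((75,-60),A(655,166,82)),]
X=np.array([s[0] for s in S],float);Y=np.array([s[1] for s in S])
mx,my=X.mean(0),Y.mean(0);H=(X-mx).T@(Y-my);th=np.arctan2(H[0,1]-H[1,0],H[0,0]+H[1,1])
R=np.array([[np.cos(th),-np.sin(th)],[np.sin(th),np.cos(th)]]);t=my-R@mx
print(th,t,np.round((Y-t)@R-X,1).tolist())
f=lambda p:np.round((p-t)@R,1)
print("rails",f(A(82,185,76)),f(B(130,190,76)),f(A(667,170,76)),f(B(655,180,76)))
print("plate rear",f(A(125,368,81)),f(A(640,353,81)),"front top?",f(B(145,150,81)),f(B(640,137,81)))
print("stop point->world button",R@[-104,-52]+t, "yaw dial row")
P=cloud(c); q=P[200:250,270:370].reshape(-1,3); print("plate z",np.percentile(q[:,2],[5,25,50,75,95]))
for a in (c["range_z"],): pass
q=P[180:182,310:330].reshape(-1,3);print(q.mean(0))
```

```text
-0.22951151079393264 [561.91048339  -9.63007744] [[1.0, 0.1], [0.7, 0.1], [0.8, 0.3], [0.5, -0.7], [-1.4, 1.9], [-0.8, 0.2], [-0.9, -1.9]]
rails [72.5 65.1] [-63.8  65.5] [ 73.2 -65.5] [-63.8 -66.6]
plate rear [32.4 57.8] [ 33.5 -59.7] front top? [-51.2  59.8] [-50.3 -61.8]
stop point->world button [448.8075112  -36.60632033] yaw dial row
plate z [70.96530342 78.64156941 79.67896642 80.48916103 81.45364403]
[591.47249056 -21.02735981  72.50788177]
```

The wrist view gives the shaker origin at about (562,-9.6) with yaw -0.23. The plate centre is at shaker x ≈ -9 and the toes are free at crop (200,318) and (553,312). I'll press at shaker x ≈ -17, y 0, with the fingers shut, and first go to about 12 mm above.

Call:
{"name": "drive_tool", "arguments": {
  "series": [
    [[-1.1,1.4,-20,0,0,0.0024,0],[-1.1,1.4,-20,0,0,0.0024,0],[-1.1,1.4,-20,0,0,0.0024,0],[-1.1,1.4,-20,0,0,0.0024,0],[-1.1,1.4,-20,0,0,0.0024,0],[-1.1,1.4,-20,0,0,0.0024,0],[-1.1,1.4,-20,0,0,0.0024,0],[-1.1,1.4,-20,0,0,0.0024,0]]
  ]
}}

```text
t: 2.45
tcp_pos: [545.3, -8.0, 275.8]
eef_rot: [[0.973, -0.231, -0.0], [-0.231, -0.973, -0.001], [0.0, 0.001, -1.0]]
contact_force: [1.0, 0.2, -0.7]
opening: 0.006
```

Call:
{"name": "drive_tool", "arguments": {
  "series": [
    [[0,0,0,0,0,0,0],[0,0,-2,0,0,0,0],[0,0,-2,0,0,0,0],[0,0,0,0,0,0,0],[0,0,0,0,0,0,0]]
  ]
}}

```text
t: 2.87
tcp_pos: [546.4, -5.9, 274.0]
eef_rot: [[0.974, -0.229, 0.002], [-0.229, -0.974, -0.0], [0.002, 0.0, -1.0]]
contact_force: [0.2, 0.6, 0.0]
opening: 0.009
```

Run:
```python
from h import *
from cell import arm
s,c=wrist(arm,"w2"); print({k:np.round(s[k],3).tolist() for k in ("t","tcp_pos","eef_rot","contact_force","opening")})
c=arm.camera("side"); cv2.imwrite("pics/side2.png",cv2.resize(c["image"][195:305,255:395,::-1],None,fx=5,fy=5,interpolation=cv2.INTER_CUBIC))
```

```text
{'t': 2.867, 'tcp_pos': [546.38, -5.915, 273.993], 'eef_rot': [[0.974, -0.229, 0.002], [-0.229, -0.974, -0.0], [0.002, 0.0, -1.0]], 'contact_force': [0.225, 0.629, 0.005], 'opening': 0.009}
```

View pics/w2.png

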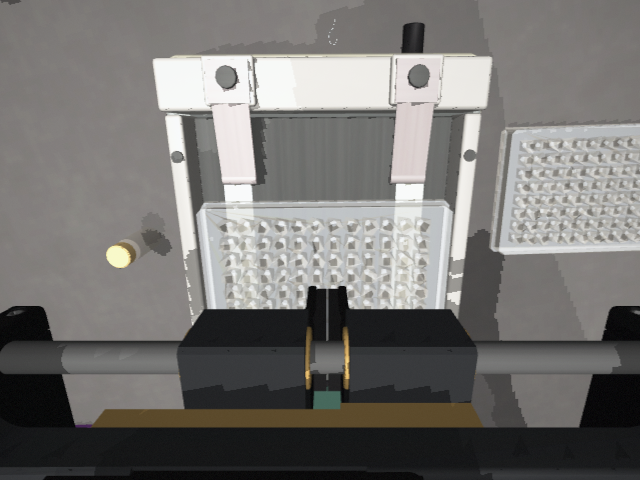

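View pics/side2.png

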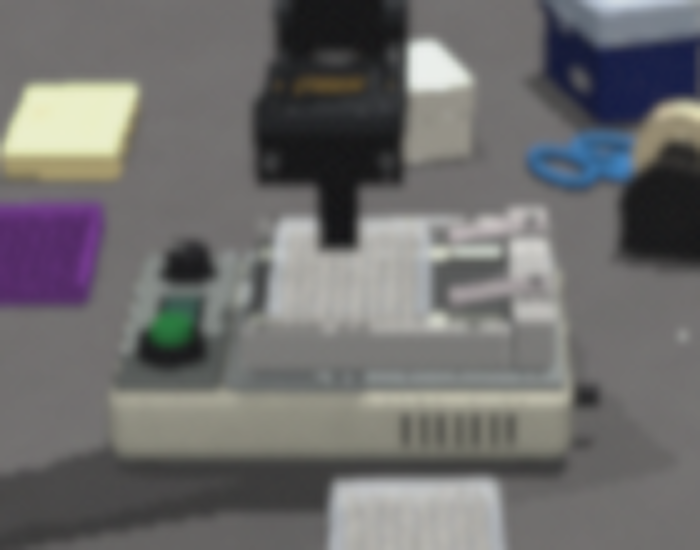

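Both views show the fingertips centred over the plate (wrist column 327, between the leaves at 238 and 411). The tips are about 11 mm above it. Now I press down slowly.

Call:
{"name": "drive_tool", "arguments": {
  "series": [
    [[0,0,-2,0,0,0,0],[0,0,-2,0,0,0,0],[0,0,-2,0,0,0,0],[0,0,-2,0,0,0,0],[0,0,-2,0,0,0,0],[0,0,-2,0,0,0,0],[0,0,-2,0,0,0,0],[0,0,0,0,0,0,0]]
  ]
}}

```text
t: 3.63
tcp_pos: [545.9, -5.5, 259.4]
eef_rot: [[0.974, -0.228, -0.001], [-0.228, -0.974, -0.0], [-0.0, 0.001, -1.0]]
contact_force: [-3.8, 0.1, 9.2]
opening: 0.009
```

Call:
{"name": "drive_tool", "arguments": {
  "series": [
    [[0,0,-1,0,0,0,0],[0,0,-1,0,0,0,0],[0,0,-1,0,0,0,0],[0,0,0,0,0,0,0],[0,0,0,0,0,0,0]]
  ]
}}

```text
t: 4.05
tcp_pos: [546.1, -5.4, 257.5]
eef_rot: [[0.974, -0.228, 0.0], [-0.228, -0.974, -0.001], [0.0, 0.001, -1.0]]
contact_force: [-4.8, -0.4, 12.0]
opening: 0.006
```

Call:
{"name": "drive_tool", "arguments": {
  "series": [
    [[0,0,-1,0,0,0,0],[0,0,-1,0,0,0,0],[0,0,-1,0,0,0,0],[0,0,-1,0,0,0,0],[0,0,0,0,0,0,0],[0,0,0,0,0,0,0]]
  ]
}}

```text
t: 4.55
tcp_pos: [546.6, -5.2, 255.5]
eef_rot: [[0.974, -0.228, 0.002], [-0.228, -0.974, -0.002], [0.002, 0.001, -1.0]]
contact_force: [-7.8, -1.0, 23.8]
opening: 0.005
```

The platform is at its hard stop with about 24 N. Now I slide along shaker +x.

Call:
{"name": "drive_tool", "arguments": {
  "series": [
    [[2.9,-0.7,0,0,0,0,0],[2.9,-0.7,0,0,0,0,0],[2.9,-0.7,0,0,0,0,0],[2.9,-0.7,0,0,0,0,0],[2.9,-0.7,0,0,0,0,0],[2.9,-0.6,0,0,0,0,0],[0,0,0,0,0,0,0]]
  ]
}}

```text
t: 5.13
tcp_pos: [564.6, -8.6, 255.6]
eef_rot: [[0.974, -0.227, 0.003], [-0.227, -0.974, -0.0], [0.003, -0.001, -1.0]]
contact_force: [-5.8, 0.8, 22.1]
opening: 0.004
```

Run:
```python
from h import *
from cell import arm
s,c=wrist(arm,"w3"); print({k:np.round(s[k],3).tolist() for k in ("t","tcp_pos","eef_rot","contact_force","opening")})
```

```text
{'t': 5.133, 'tcp_pos': [564.578, -8.619, 255.557], 'eef_rot': [[0.974, -0.227, 0.003], [-0.227, -0.974, -0.0], [0.003, -0.001, -1.0]], 'contact_force': [-5.796, 0.787, 22.06], 'opening': 0.004}
```

View pics/w3.png

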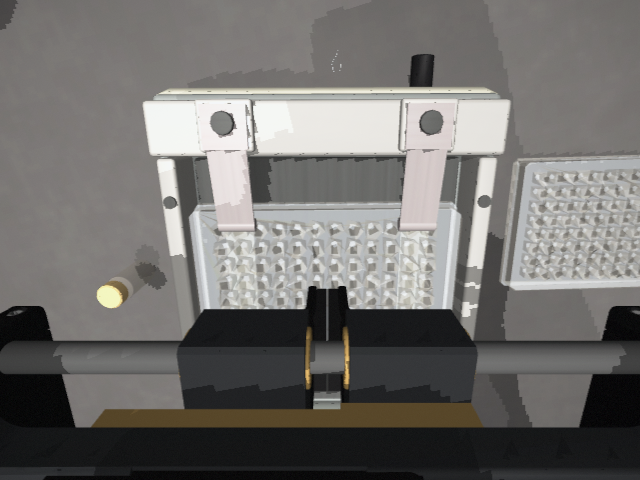

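The plate's rear edge (row 208) is under both leaf toes (row 228). I'll continue.

Call:
{"name": "drive_tool", "arguments": {
  "series": [
    [[2.9,-0.7,0,0,0,0,0],[2.9,-0.7,0,0,0,0,0],[2.9,-0.7,0,0,0,0,0],[2.9,-0.7,0,0,0,0,0],[2.9,-0.7,0,0,0,0,0],[2.9,-0.7,0,0,0,0,0],[0,0,0,0,0,0,0]]
  ]
}}

```text
t: 5.77
tcp_pos: [582.0, -12.7, 255.5]
eef_rot: [[0.974, -0.227, 0.003], [-0.227, -0.974, 0.0], [0.003, -0.001, -1.0]]
contact_force: [-5.0, 1.2, 19.8]
opening: 0.002
```

Call:
{"name": "drive_tool", "arguments": {
  "series": [
    [[1.9,-0.5,0,0,0,0,0],[1.9,-0.5,0,0,0,0,0],[0,0,0,0,0,0,0],[0,0,0,0,0,0,0]]
  ]
}}

```text
t: 6.1
tcp_pos: [585.5, -13.6, 255.5]
eef_rot: [[0.974, -0.227, 0.003], [-0.227, -0.974, 0.0], [0.003, -0.001, -1.0]]
contact_force: [-6.0, 1.5, 20.4]
opening: 0.005
```

Run:
```python
from h import *
from cell import arm
s,c=wrist(arm,"w4"); print({k:np.round(s[k],3).tolist() for k in ("t","tcp_pos","eef_rot","contact_force","opening")})
```

```text
{'t': 6.1, 'tcp_pos': [585.503, -13.577, 255.539], 'eef_rot': [[0.974, -0.227, 0.003], [-0.227, -0.974, 0.0], [0.003, -0.001, -1.0]], 'contact_force': [-5.995, 1.535, 20.4], 'opening': 0.005}
```

View pics/w4.png

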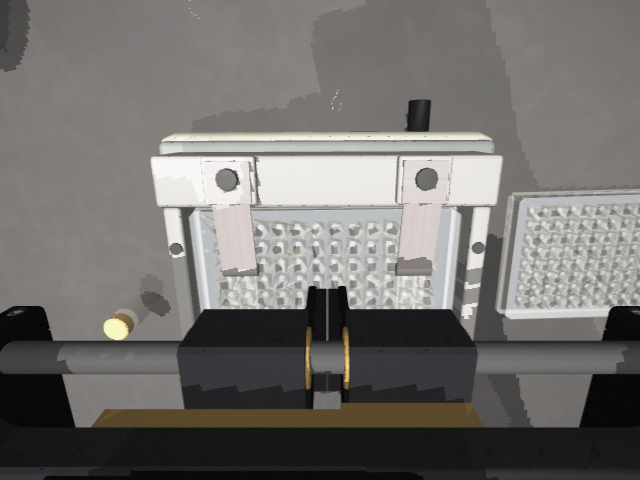

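The plate's rear edge (row 208) is almost at the stop face (row 206). I'll push on until the horizontal force rises.

Call:
{"name": "drive_tool", "arguments": {
  "series": [
    [[1.0,-0.2,0,0,0,0,0],[1.0,-0.2,0,0,0,0,0],[0,0,0,0,0,0,0]]
  ]
}}

```text
t: 6.4
tcp_pos: [587.3, -14.0, 255.5]
eef_rot: [[0.974, -0.227, 0.002], [-0.227, -0.974, 0.0], [0.002, -0.001, -1.0]]
contact_force: [-6.0, 1.7, 20.2]
opening: 0.011
```

Call:
{"name": "drive_tool", "arguments": {
  "series": [
    [[1.0,-0.3,0,0,0,0,0],[1.0,-0.2,0,0,0,0,0],[0,0,0,0,0,0,0]]
  ]
}}

```text
t: 6.65
tcp_pos: [588.3, -13.9, 255.5]
eef_rot: [[0.974, -0.227, -0.001], [-0.227, -0.974, 0.0], [-0.001, -0.0, -1.0]]
contact_force: [-10.7, 1.5, 25.5]
opening: 0.006
```

Call:
{"name": "drive_tool", "arguments": {
  "series": [
    [[1.0,-0.3,0,0,0,0,0],[1.0,-0.2,0,0,0,0,0],[0,0,0,0,0,0,0]]
  ]
}}

```text
t: 6.9
tcp_pos: [589.2, -13.9, 255.5]
eef_rot: [[0.974, -0.227, -0.005], [-0.227, -0.974, 0.001], [-0.005, 0.001, -1.0]]
contact_force: [-16.0, 2.9, 29.3]
opening: 0.005
```

The horizontal force jumped from 6 to 16 N and the tool stopped advancing, so the plate is home. I'll lift straight up.

Call:
{"name": "drive_tool", "arguments": {
  "series": [
    [[0,0,2,0,0,0,0],[0,0,2,0,0,0,0],[0,0,2,0,0,0,0],[0,0,3,0,0,0,0],[0,0,5,0,0,0,0],[0,0,10,0,0,0,0],[0,0,15,0,0,0,0],[0,0,0,0,0,0,0]]
  ]
}}

```text
t: 7.57
tcp_pos: [591.8, -16.4, 293.9]
eef_rot: [[0.974, -0.228, 0.005], [-0.228, -0.974, -0.001], [0.005, -0.001, -1.0]]
contact_force: [0.3, -0.1, 0.5]
opening: 0.005
```

Call:
{"name": "drive_tool", "arguments": {
  "series": [
    [[0,0,0,0,0,0,0],[0,0,0,0,0,0,0]]
  ]
}}

```text
t: 7.73
tcp_pos: [590.4, -16.5, 290.4]
eef_rot: [[0.974, -0.228, -0.0], [-0.228, -0.974, -0.0], [-0.0, 0.0, -1.0]]
contact_force: [-0.2, -0.8, -0.4]
opening: 0.005
```

Run:
```python
from h import *
from cell import arm
s,c=wrist(arm,"w5"); print({k:np.round(s[k],3).tolist() for k in ("t","tcp_pos","eef_rot","contact_force","opening")})
P=cloud(c); im=c["image"]
cv2.imwrite("pics/w5z.png",cv2.resize(im[140:320,150:510,::-1],None,fx=2.2,fy=2.2,interpolation=cv2.INTER_CUBIC))
c=arm.camera("side"); cv2.imwrite("pics/side5.png",cv2.resize(c["image"][195:305,255:395,::-1],None,fx=5,fy=5,interpolation=cv2.INTER_CUBIC))
```

```text
{'t': 7.733, 'tcp_pos': [590.389, -16.525, 290.445], 'eef_rot': [[0.974, -0.228, -0.0], [-0.228, -0.974, -0.0], [-0.0, 0.0, -1.0]], 'contact_force': [-0.231, -0.829, -0.369], 'opening': 0.005}
```

View pics/w5z.png

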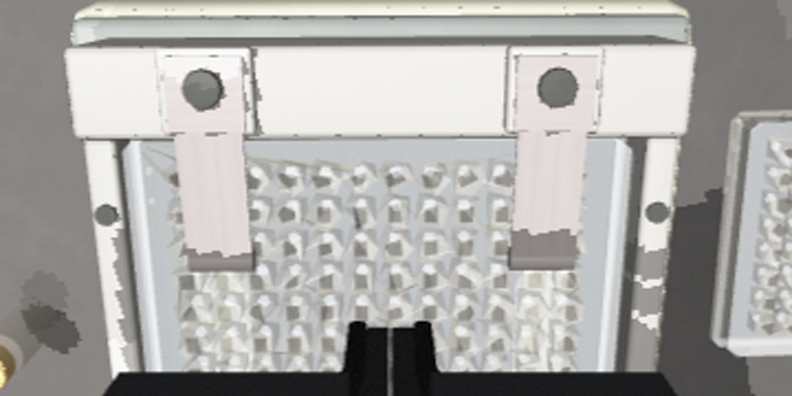

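View pics/side5.png

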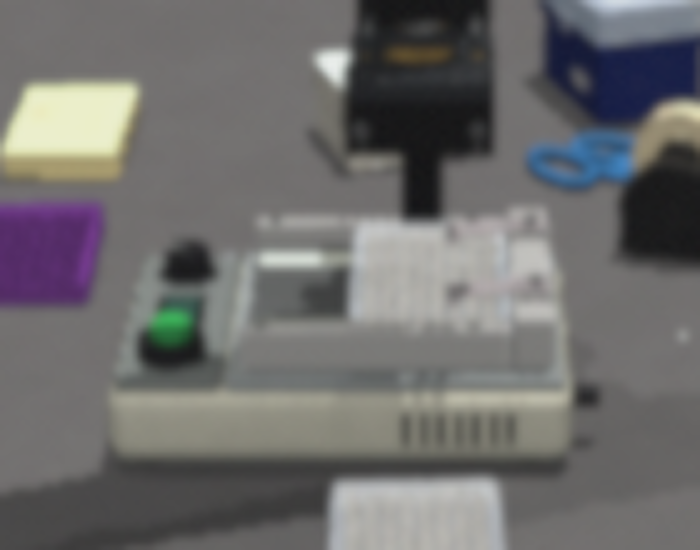

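The plate is against the stop with both toes (crop (220,262) and (542,262)) on its top, and the contact force is zero. Next is the button, at about (448.8,-36.6).

Call:
{"name": "drive_tool", "arguments": {
  "series": [
    [[-17.7,-2.5,0,0,0,0,0],[-17.7,-2.5,0,0,0,0,0],[-17.7,-2.5,0,0,0,0,0],[-17.7,-2.5,0,0,0,0,0],[-17.7,-2.5,0,0,0,0,0],[-17.7,-2.5,0,0,0,0,0],[-17.7,-2.5,0,0,0,0,0],[-17.7,-2.5,0,0,0,0,0]]
  ]
}}

```text
t: 8.5
tcp_pos: [447.7, -36.4, 290.1]
eef_rot: [[0.974, -0.228, -0.001], [-0.228, -0.974, 0.0], [-0.001, 0.0, -1.0]]
contact_force: [0.1, 1.1, 0.3]
opening: 0.008
```

Call:
{"name": "drive_tool", "arguments": {
  "series": [
    [[0,0,-5,0,0,0,0],[0,0,-5,0,0,0,0],[0,0,-5,0,0,0,0],[0,0,0,0,0,0,0],[0,0,0,0,0,0,0]]
  ]
}}

```text
t: 8.92
tcp_pos: [449.3, -36.0, 275.2]
eef_rot: [[0.974, -0.227, -0.001], [-0.227, -0.974, 0.001], [-0.001, -0.001, -1.0]]
contact_force: [0.1, -0.2, -0.3]
opening: 0.006
```

Run:
```python
from h import *
from cell import arm
s,c=wrist(arm,"w6"); print({k:np.round(s[k],3).tolist() for k in ("t","tcp_pos","eef_rot","contact_force","opening")})
for n,(x,y) in dict(side=(255,195),scene=(265,190)).items():
    c=arm.camera(n); cv2.imwrite(f"pics/{n}6.png",cv2.resize(c["image"][y:y+110,x:x+140,::-1],None,fx=5,fy=5,interpolation=cv2.INTER_CUBIC))
```

```text
{'t': 8.917, 'tcp_pos': [449.339, -36.009, 275.164], 'eef_rot': [[0.974, -0.227, -0.001], [-0.227, -0.974, 0.001], [-0.001, -0.001, -1.0]], 'contact_force': [0.078, -0.194, -0.259], 'opening': 0.006}
```

View pics/side6.png

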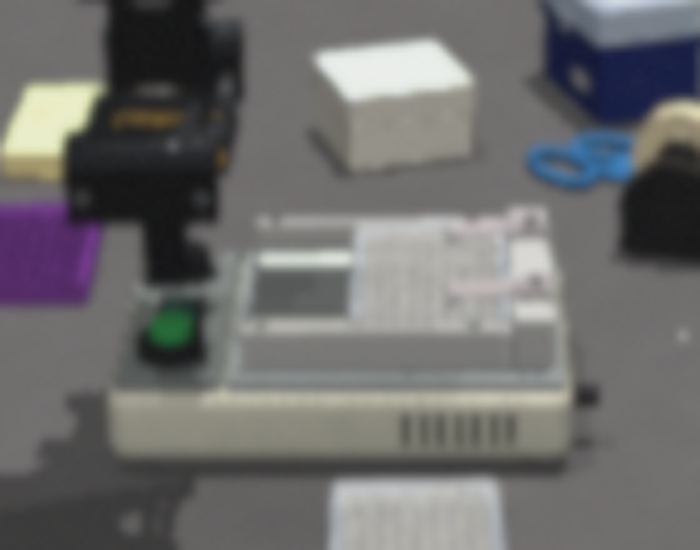

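View pics/scene6.png

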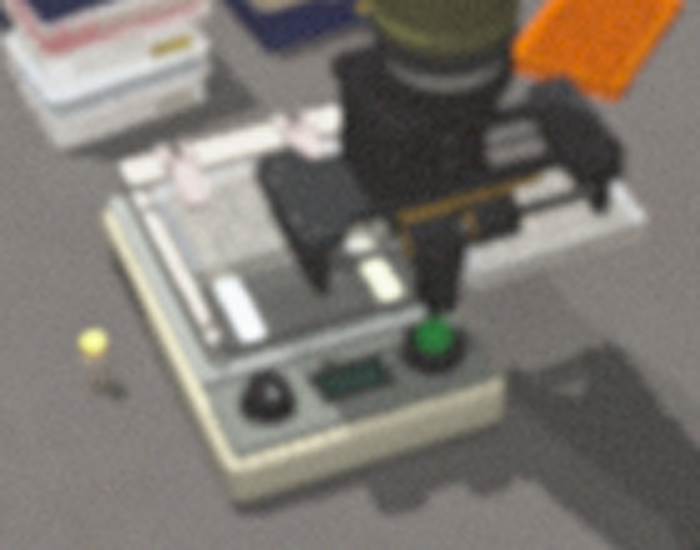

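View pics/w6.png

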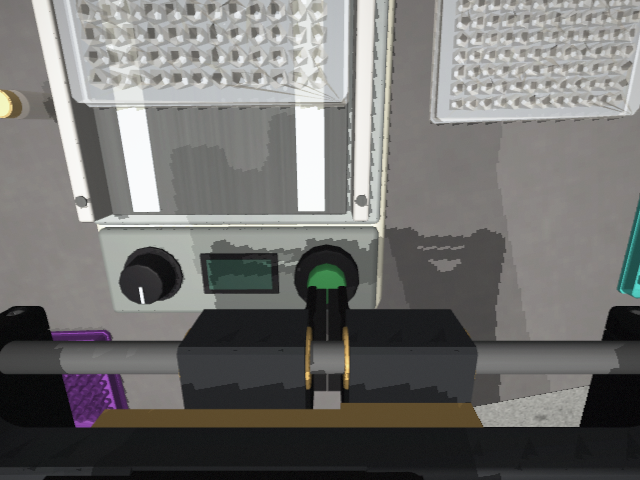

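In the wrist view the button (327,277) is exactly in line with the shut fingers. The tips are about 21 mm above it. The stop and plate look undisturbed.

Call:
{"name": "drive_tool", "arguments": {
  "series": [
    [[0,0,-4,0,0,0,0],[0,0,-4,0,0,0,0],[0,0,-4,0,0,0,0],[0,0,-4,0,0,0,0],[0,0,-3,0,0,0,0],[0,0,-2,0,0,0,0],[0,0,-2,0,0,0,0],[0,0,0,0,0,0,0]]
  ]
}}

```text
t: 9.73
tcp_pos: [448.7, -36.3, 252.5]
eef_rot: [[0.974, -0.228, -0.001], [-0.228, -0.974, 0.0], [-0.001, 0.0, -1.0]]
contact_force: [-1.4, -0.6, 2.0]
opening: 0.008
```

Call:
{"name": "drive_tool", "arguments": {
  "series": [
    [[0,0,-1,0,0,0,0],[0,0,-1,0,0,0,0],[0,0,-1,0,0,0,0],[0,0,0,0,0,0,0]]
  ]
}}

```text
t: 10.07
tcp_pos: [448.8, -36.3, 249.8]
eef_rot: [[0.974, -0.228, -0.0], [-0.228, -0.974, -0.0], [-0.0, 0.0, -1.0]]
contact_force: [-2.2, -0.7, 4.4]
opening: 0.005
```

Press on to the end of the travel, hold, and then lift away.

Call:
{"name": "drive_tool", "arguments": {
  "series": [
    [[0,0,-1,0,0,0,0],[0,0,-1,0,0,0,0],[0,0,-1,0,0,0,0],[0,0,0,0,0,0,0],[0,0,0,0,0,0,0]]
  ]
}}

```text
t: 10.48
tcp_pos: [449.1, -36.1, 249.2]
eef_rot: [[0.974, -0.228, -0.001], [-0.228, -0.974, -0.001], [-0.001, 0.001, -1.0]]
contact_force: [-10.6, 1.4, 24.5]
opening: 0.004
```

Call:
{"name": "drive_tool", "arguments": {
  "series": [
    [[0,0,3,0,0,0,0],[0,0,5,0,0,0,0],[0,0,10,0,0,0,0],[0,0,20,0,0,0,0],[0,0,30,0,0,0,0],[0,0,30,0,0,0,0],[0,0,30,0,0,0,0],[0,0,0,0,0,0,0]]
  ]
}}

```text
t: 11.15
tcp_pos: [450.9, -36.1, 381.2]
eef_rot: [[0.974, -0.228, 0.011], [-0.228, -0.974, -0.002], [0.012, -0.0, -1.0]]
contact_force: [1.3, 0.0, 0.5]
opening: 0.006
```

Call:
{"name": "drive_tool", "arguments": {
  "series": [
    [[0,0,0,0,0,0,0],[0,0,0,0,0,0,0],[0,0,0,0,0,0,0]]
  ]
}}

```text
t: 11.4
tcp_pos: [448.5, -36.3, 373.6]
eef_rot: [[0.974, -0.228, -0.002], [-0.228, -0.974, 0.0], [-0.002, 0.0, -1.0]]
contact_force: [0.3, -0.3, -0.9]
opening: 0.002
```

Run:
```python
from h import *
from cell import arm
s,c=wrist(arm,"w7"); print({k:np.round(s[k],3).tolist() for k in ("t","tcp_pos","contact_force")})
```

```text
{'t': 11.4, 'tcp_pos': [448.454, -36.319, 373.608], 'contact_force': [0.277, -0.264, -0.928]}
```

View pics/w7.png

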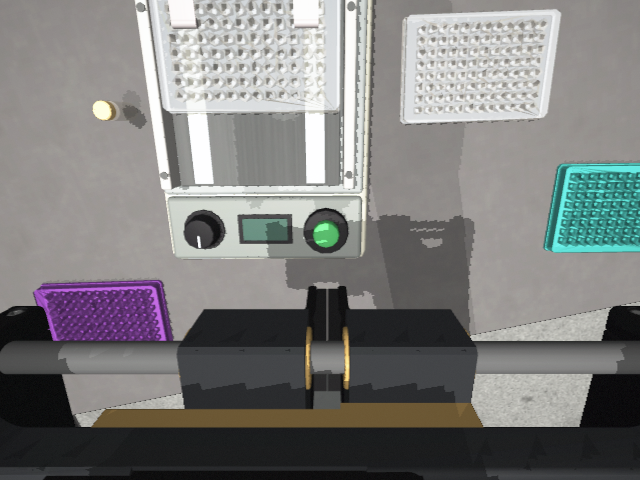

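The button hit its hard stop (24.5 N at full travel) and is visible again at (326,234). Before handing in, I'll check the plate once more from above.

Call:
{"name": "drive_tool", "arguments": {
  "series": [
    [[20,-4,5,0,0,0,0],[20,-4,5,0,0,0,0],[20,-4,5,0,0,0,0],[20,-4,5,0,0,0,0],[20,-4,5,0,0,0,0],[0,0,0,0,0,0,0],[0,0,0,0,0,0,0],[0,0,0,0,0,0,0]]
  ]
}}

```text
t: 12.12
tcp_pos: [548.3, -56.1, 398.4]
eef_rot: [[0.974, -0.228, -0.003], [-0.228, -0.974, 0.001], [-0.003, -0.0, -1.0]]
contact_force: [-0.3, 0.4, 0.1]
opening: 0.003
```

Run:
```python
from h import *
from cell import arm
s,c=wrist(arm,"w8"); print({k:np.round(s[k],3).tolist() for k in ("t","tcp_pos","contact_force")})
th=-0.2295;R=np.array([[np.cos(th),-np.sin(th)],[np.sin(th),np.cos(th)]]);t=np.array([561.9,-9.6])
w7=load("w7.npz")
for uv in ((165,108),(250,109),(330,110)): print("front",[np.round((onplane(w7,*uv,z)[:2]-t)@R,1).tolist() for z in (64,77)])
P=cloud(c); L=(P[...,:2]-t)@R; z=P[...,2]; ok=c["range_z"]>0
def zz(x0,x1,y0,y1):
    m=ok&(L[...,0]>x0)&(L[...,0]<x1)&(L[...,1]>y0)&(L[...,1]<y1); return np.round(np.percentile(z[m],[50,90]),1) if m.any() else None
for y in (-61,61): print("plate rim z rear/mid/front",[zz(a,a+8,y-1.5,y+1.5) for a in (62,30,-5)])
print("toe z",zz(43,48,35,45),zz(43,48,-45,-35),"rail",zz(0,60,67,72),"stop",zz(78,90,-20,20))
cv2.imwrite("pics/w8z.png",cv2.resize(c["image"][80:330,180:460,::-1],None,fx=2.4,fy=2.4,interpolation=cv2.INTER_CUBIC))
```

```text
{'t': 12.117, 'tcp_pos': [548.329, -56.058, 398.448], 'contact_force': [-0.268, 0.354, 0.074]}
front [[-7.1, 67.4], [-7.7, 62.0]]
front [[-7.8, 4.3], [-8.4, 1.7]]
front [[-8.5, -55.3], [-9.1, -55.1]]
plate rim z rear/mid/front [array([75.6, 76.9]), array([304.6, 309.7]), array([75.9, 76.7])]
plate rim z rear/mid/front [array([76.2, 77.1]), array([76.3, 76.9]), array([76. , 77.1])]
toe z [82.8 83.8] [83.  83.9] rail [75.4 76.5] stop [81.5 82.5]
```

View pics/w8z.png

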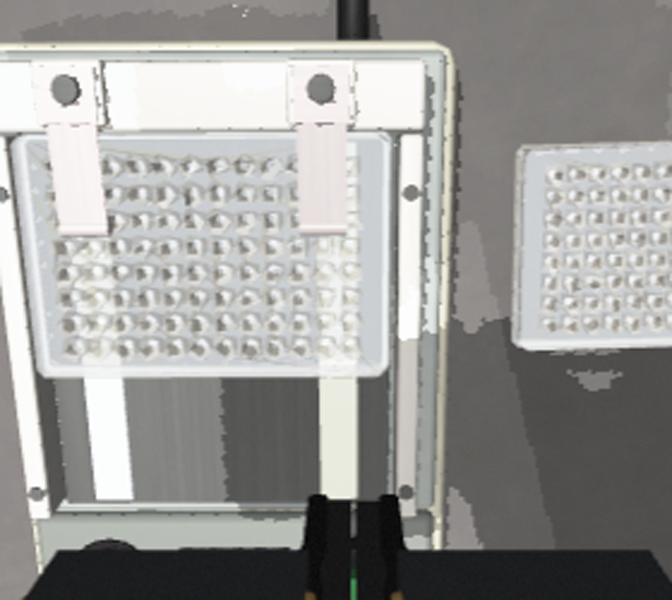

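The plate's rear edge touches the stop. The plate is level at z ≈ 76.5, about 4.5 mm down, and both toes are lifted about 2.5 mm onto it. I'm handing in.

```bash
python3 -c "
from cell import arm
print(arm.close_job())"
```

```text
the job is handed in; nothing more can be done
None
```

The plate is home under both leaf springs and the start button was pressed after that; the job is handed in at about 12 s of the 42 s allowed. No verdict comes back, so this rests on my own checks.

**What I did:** With the fingers shut, I pressed the plate to the platform's hard stop (20–24 N). I slid it about 41 mm under both leaves until the horizontal force rose from 6 to 16 N at the rear stop, then lifted straight off. I then pressed the green button to the end of its travel (24.5 N) and retreated.

**Last checks:**
- **Plate position:** the rear edge touches the stop in the last wrist image. My ray-cast put the front edge at shaker x -8 to -9 mm where -11 mm is nominal. I put those 2–3 mm down to calibration and the rounded edge, because a plate beyond the stop is not possible.
- **Clamping:** the plate is level at z ≈ 76.5 mm, about 4.5 mm down. Both leaf toes are raised by about the same amount, roughly 2.5 mm. One height sample, at mid-rim on the right, was spoilt by the gripper being in view.
- **Button:** it stands visible again after the press. I did not measure its height.
- **Contact and other objects:** the contact force was about zero at the end. The spare plate and vial look undisturbed in the wrist views. I did not re-measure the dish, note block or freezer box, and the arm went nowhere near them.

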